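# Close a terrine mould in the clutch press

## Task

Slide the green-lidded mould along the counter by its black handle into the press until it is fully home against the end stop, gently, without lifting or tipping it. Then take the black knob of the crank and turn it clockwise (seen from above) until the press bears on the lid and the crank's clutch slips; stop at once, so that the yellow mark on the crank has clearly moved off the mark on the collar but by no more than about 15 degrees, and let go leaving the mould clamped. Leave everything else on the counter where it is.

Things in the scene. Friction and masses are not known exactly. Their poses are not given: they have to be found in the camera images.
- mould_mid (a point): Middle of the loose, closed steel mould with green lid: block 120 long (its x) x 80 wide (y) x 62 high, with a rim 128 x 88 at 49 to 54 mm height; stands flat on the counter; 0.35 to 0.7 kg. The point is on the block's centre, 31 mm above its underside; z up. The handle is on its -x end, which stays outermost when the mould is in the press.
- mould_handle (a point): Centre of the mould's black handle, an upright block 30 (mould x) x 16 (mould y) x 50 high, from 20 to 70 mm above the counter, 115 mm from the mould's centre toward its -x end; 40 mm of free space to the mould apart from a thin bracket. Grip it across its 16 mm from above.
- press: Fixed press frame with a blue bridge (118 to 144 mm above the counter) on two columns at y = +-80 mm. Origin on the counter below the plunger axis; x is the direction in which the mould slides in (+x inward), y across, z up. The mould is home when its axes match these and its centre lies at x = y = 0. Pushing it onto the frame with over 45 N fails.
- press_mouth (a point): Middle of the press's flared mouth, on the counter at press x = -88 mm, 120 mm wide there; it narrows to two guides 18 mm high, 85 mm apart inside (the mould is 80 wide), which run from press x = -50 to +60 mm. Same axes as the press.
- end_stop (a point): Middle of the face of the white end stop (30 mm high), at press x = +60 mm, 15 mm above the counter; the mould's +x end comes to rest against it.
- head: Round press head in the bridge, at a height and angle that differ every time; carries plunger, collar, crank and knob. A white plunger pad (44 mm across) under it comes down onto the lid as the crank is turned; how far to turn until it bears is not known beforehand (about 0.6 to 2.1 rad). Origin on the vertical crank axis at the head's lower end.
- crank_axis (a point): Point on the vertical crank axis (fixed), level with the middle of the knob. Clockwise seen from above brings the plunger down; turning back lifts it.
- knob_mid (a point): Middle of the crank's black upright knob: cylinder 22 across, 55 high, 80 mm from the crank axis, free to spin on its pin (the gripper need not turn with the crank); its foot is 1 mm above the crank's steel arm. Moved clockwise it takes about 2.5 N until the plunger meets the lid; then the force rises within some 8 mm to about 11 N, where the clutch slips and the force stays level.
- crank_mark (a point): Yellow mark on the crank arm beside its red hub, 30 mm from the crank axis; level with collar_mark and lying on it (0 mm apart) until the clutch slips.
- collar_mark (a point): Yellow mark on the dark collar (76 mm across) under the crank, 30 mm from the crank axis. The collar turns with the crank until the clutch slips, then stands still; each 0.1 rad of slip (8 mm at the knob) parts the marks by 3 mm, and they stay so. Between 2 and 10 mm apart is right.
- mould_done: Bystander: finished mould of the same make with a blue lid; leave alone. Origin under its block's centre.
- sauce_bottle: Bystander: orange sauce bottle, 60 across, 170 high; origin at its foot.
- spice_jar: Bystander: amber jar with white cap, 60 across, 90 high; origin at its foot.
- spatula: Bystander: spatula lying flat on the robot's side of the mould; origin under it.
- tub: Bystander: clear tub with red lid, 160 x 120 x 80 high; origin under its centre.
- deli_cup: Bystander: white cup, 90 across, 80 high; origin at its foot.
Not all that is in view belongs to the job. Leave any pink look-alike of the part that bears mould_mid alone.

How it is judged:
On the way, in this order (a step that is already met when the one before it is completed fails the run):
1. the mould is fully home in the press, flat on the counter (x of mould_mid in the frame of press between -0.003 and 0.004 m and y of mould_mid in the frame of press between -0.005 and 0.005 m and height (world z) of mould_mid below 0.036 m), for 0.2 s.
2. with the mould home, the press bears on the lid and the clutch has slipped (marks over 2 mm apart) (all of step 1 and distance between crank_mark and collar_mark above 0.002 m and contact force between head and mould above 3 N), for 0.2 s.
At the end, for the whole second after the job is handed in: The mould stands flat in the press within 3 mm of its home against the end stop (5 mm across), at rest and still clamped by the plunger with over 3 N; the crank's mark is 2 to 10 mm from the collar's mark (clutch slipped by 4 to 19 degrees) (all of step 2 and distance between crank_mark and collar_mark below 0.01 m and linear speed of mould below 0.01 m/s); the robot touches nothing.
It fails at once if crank turned on after the slip: marks more than 10 mm apart (19 degrees) (distance between crank_mark and collar_mark above 0.0101 m).
It fails at once if the mould rammed into the press frame with over 45 N (contact force between mould and press above 45 N).
It fails at once if the mould lifted by more than 15 mm or tipped (height (world z) of mould_mid above 0.046 m or angle between mould_mid's own z axis and vertical above 0.2 rad).
It fails at once if a bystander (blue-lidded mould, bottle, jar, spatula, tub or cup) moved by more than 30 mm (distance of any of mould_done, sauce_bottle, spice_jar, spatula, tub, deli_cup from where it was at the start of the episode above 0.03 m).
It also fails if it takes over 67 s, if anything falls off the work surface, if the arm or the gripper's body presses on something with over 40 N, if the wrist force passes 120 N, or if a joint passes its speed limit or range.

## Robot

A 7-joint arm with a two-finger parallel gripper is mounted at the origin on the work surface. World frame = base frame: x ahead of the robot, y to its left, z up, the work surface at z = 0. Lengths are in m, angles in rad, forces in N, time in s.
With the tool pointing down it reaches from about 0.4 to 0.925 m from the base axis. Payload 4.1 kg.
Tool frame: the origin (TCP) lies between the finger pads; the fingertips stand 25 mm ahead of it and the grasp point (between the pads) lies 6 mm ahead of it; z points along the fingers, y is the line along which they close (so a half turn about z gives the same grasp; the last joint's range is limited). The gripper opens to 85 mm and grips with 20 to 120 N. Pads are 22 mm wide; open, the fingers measure 114 mm over their backs; the gripper's body (76 mm by 85 mm) begins 54 mm behind the grasp point. The pads swing forward as they close: fully open they stand 13 mm farther back than shut.
Start: joints at [1.106, 0.398, 0.045, 1.537, -0.019, 1.207, -0.051], TCP at [0.233, -0.607, 0.256] pointing down, gripper open.
Joint ranges: [-2.82, 2.82], [-0.49, 2.23], [-1.37, 1.46], [0, 2.46], [-1.36, 4.5], [0.23, 2], [-2.94, 2.94]. Speed limits (rad/s): [2.57, 2.57, 3.14, 3.14, 3.14, 3.14, 3.14].

## Interface

Orientations are given as a unit quaternion [w, x, y, z].
In Python, from station import manip, cams, hand_in gives the robot as it stands.
- The arm moves only by the tool servo_tool, never from a script. Its argument "moves" is a list of rows, each a list of 7 numbers: the finger opening in m, from 0 to 0.0854, then the shift along the tool's x, y, z in m, then the turn, a rotation vector about the tool's x, y, z in rad. In form: [[gripper, x, y, z, ax, ay, az], ...]. A call has 1 to 12 rows; each row is the pose to reach, as a shift and turn from the pose commanded when the call began, along the tool's axes at that moment; what a row does not reach only later rows make up. A row lasts 1/10 s, in which the tool goes at most 50 mm and 8.59 degrees, less where a joint would pass 70% of its speed; a pose out of reach is approached as far as the arm can. A call with a gripper value outside its range is refused whole. The fingers move at their own pace and stop on an object; the grip force is fixed at half the most. Time passes only in rows, so rows that repeat a pose let the fingers close. It gives the time, the measured TCP pose, the force, the opening and the grip force at its end, in the units of the state.
- manip.get_obs(): the state, without advancing time (a new reading comes with each control period).
- cams.grab_frame(name): name is "scene" or "top"; returns (picture, depth): 420x560x3 uint8, red, green, blue; 420x560 float32, m along the optical axis (not along the pixel's ray), 0 where there is no reading.
- cams.camera_model(name): a dict with "fovy" (degrees; the focal length in pixels is half the picture's height over the tangent of half this angle, whatever the lens; pixels are square), "cx", "cy" (the principal point, pixels), "world_from_camera" (4x4, takes a point from camera to world coordinates). Camera axes: x right, y down, z forward; pixel columns grow to the right and rows downward; lengths in m; the calibration is good to about 2 mm. A picture is of the moment at which its call begins. camera_model takes no time and is no camera call.
- hand_in(): hands the job in; it is judged then, once.
The state is a dict: "clock": time; "qpos": joint angles; "qvel": joint speeds; "tau": joint torques, N m; "position": TCP position; "tcp_rot": TCP orientation; "wrist_force": force on the tool from outside, world axes, zero at the start; "moment": the same for the moment, N m; "finger_gap": finger opening in m; "gripper_force": force on a finger pad.
Only numpy, scipy, OpenCV 4.12 (cv2) and the standard library are available. Lean on these libraries where they do the work, as an engineer would, in place of code of your own. Each camera call takes 0.05 s, during which the arm holds its last target. There are 200 camera calls.

## Working session

There is one attempt and no reset: what is moved stays moved. The work goes in short steps, Python scripts to look and compute and a tool call to move; the robot and the scene stay as the last step left them, time stands still between calls to the robot, and variables do not carry over. Pictures are saved under pics/ and viewed, at most 10 in all, crops included, and the job is handed in when it is done.

Besides the shell and the picture viewer there is one more tool, called after "Emit:" as name(argument=value, ...), one argument or row to a line, values as JSON. servo_tool: Moves the arm, as the interface text tells. Its arguments: {"type":"object","properties":{"moves":{"type":"array"}},"required":["moves"]}

```bash
mkdir -p pics
cat > h.py <<'E'
import numpy as np, cv2
from station import manip, cams, hand_in
def grab(n):
    p,d=cams.grab_frame(n); m=cams.camera_model(n)
    f=p.shape[0]/2/np.tan(np.radians(m["fovy"])/2)
    v,u=np.mgrid[:p.shape[0],:p.shape[1]]
    c=np.stack([(u-m["cx"])/f*d,(v-m["cy"])/f*d,d],-1)
    T=np.array(m["world_from_camera"])
    return p,d,c@T[:3,:3].T+T[:3,3]
def save(n,p): cv2.imwrite("pics/"+n,cv2.cvtColor(p,cv2.COLOR_RGB2BGR))
E
python3 - <<'E'
from h import *
for n in ("scene","top"):
    p,d,w=grab(n); save(n+"0.png",p); np.savez(n+"0.npz",p=p,d=d,w=w)
    print(cams.camera_model(n))
print(manip.get_obs())
E
```

```text
{'fovy': 57.83406016799866, 'cx': 275.6386328042376, 'cy': 214.0143965971205, 'world_from_camera': array([[-0.33751622,  0.75969197, -0.55583353,  1.20624572],
       [ 0.94121122,  0.26339618, -0.21152754,  0.21556202],
       [-0.01429135, -0.59455073, -0.80393109,  1.0421981 ],
       [ 0.        ,  0.        ,  0.        ,  1.        ]])}
{'fovy': 42.73670718391752, 'cx': 269.4869651192041, 'cy': 211.15645217480096, 'world_from_camera': array([[ 1.38896965e-02, -9.83691642e-01,  1.79326041e-01,
         2.81425807e-01],
       [-9.99903069e-01, -1.34916390e-02,  3.43919735e-03,
        -2.62037164e-02],
       [-9.63707467e-04, -1.79356429e-01, -9.83783687e-01,
         1.67724716e+00],
       [ 0.00000000e+00,  0.00000000e+00,  0.00000000e+00,
         1.00000000e+00]])}
{'clock': 0.1, 'qpos': array([ 1.1060161 ,  0.39910176,  0.04505672,  1.53772216, -0.01865749,
        1.20690033, -0.0507511 ]), 'qvel': array([-9.09333813e-04, -1.62685882e-03, -9.48646462e-06, -2.36027406e-03,
       -1.52257209e-03, -4.10060036e-04,  8.43069937e-04]), 'tau': array([ 4.50092528e-03, -4.76262403e+01,  1.37050029e+00, -2.54947525e+01,
        1.18484034e-02,  5.05336822e-03, -6.87503643e-06]), 'position': array([ 0.23231262, -0.60652192,  0.25539242]), 'tcp_rot': array([-8.22338938e-04,  9.83316549e-01,  1.81900611e-01, -2.36518376e-04]), 'wrist_force': array([-0.35101364,  0.57983794,  0.90160629]), 'moment': array([0.01583239, 0.03545355, 0.02815944]), 'gripper_force': 0.0, 'finger_gap': 0.08532127176061208}
```

View pics/scene0.png

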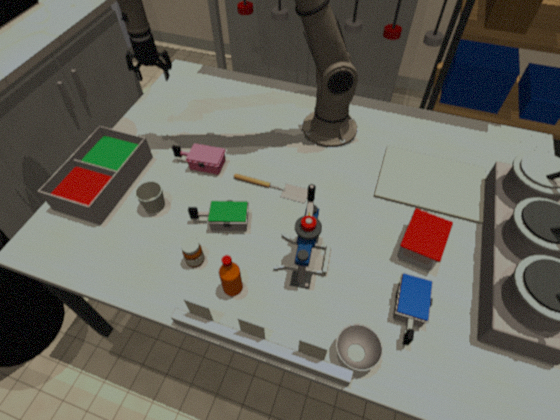

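View pics/top0.png

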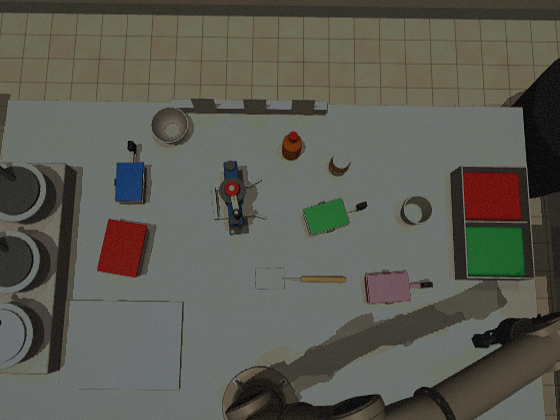

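Top view: the green-lidded mould is at (326,217) with its handle at (362,206), and the press is at (232,190) with its mouth facing right. The crank hub is at (232,188) and the knob at about (236,215). Things that could be confused with the mould: pink mould (388,288), blue mould (130,182), green bin compartment (495,250). I choose (326,217) and will check it in a crop.

Run:
```python
from h import *
z=np.load("top0.npz"); p,w=z["p"],z["w"]
c=p[145:250,195:385]; save("cropt.png",cv2.resize(c,None,fx=4,fy=4,interpolation=cv2.INTER_CUBIC))
z2=np.load("scene0.npz"); 
def seg(z,cond,zr,box=((0.3,0.85),(-0.5,0.3))):
    p,w=z["p"].astype(int),z["w"]
    hsv=cv2.cvtColor(z["p"],cv2.COLOR_RGB2HSV).astype(int)
    m=cond(hsv)&(w[...,2]>zr[0])&(w[...,2]<zr[1])&(z["d"]>0)
    for k,(a,b) in enumerate(box): m&=(w[...,k]>a)&(w[...,k]<b)
    return m
green=lambda h:(abs(h[...,0]-60)<12)&(h[...,1]>120)&(h[...,2]>60)
dark=lambda h:(h[...,2]<60)
red=lambda h:((h[...,0]<6)|(h[...,0]>174))&(h[...,1]>150)&(h[...,2]>80)
blue=lambda h:(abs(h[...,0]-110)<14)&(h[...,1]>110)
for nm,zz in (("top",z),("scene",z2)):
    m=seg(zz,green,(.03,.1)); q=zz["w"][m]; r=cv2.minAreaRect(q[:,:2].astype(np.float32)*1000)
    print(nm,"green",m.sum(),np.median(q,0),r)
    g=np.array(r[0])/1000
    m=seg(zz,dark,(.05,.085),((g[0]-.15,g[0]+.15),(g[1]-.15,g[1]-.02))); q=zz["w"][m]
    if len(q): print(" handle",len(q),q.mean(0),cv2.minAreaRect(q[:,:2].astype(np.float32)*1000))
    for k,f,zr in(("red",red,(.13,.3)),("blue",blue,(.1,.16)),("dark",dark,(.15,.35))):
        m=seg(zz,f,zr,((.3,.75),(-.1,.3))); q=zz["w"][m]
        if len(q): print(" ",k,len(q),q.mean(0),q.min(0),q.max(0),cv2.minAreaRect(q[:,:2].astype(np.float32)*1000))
```

```text
top green 1009 [ 0.56305143 -0.19305572  0.06194991] ((564.3110961914062, -192.702880859375), (81.92609405517578, 120.98825073242188), 17.870927810668945)
 handle 104 [ 0.63000684 -0.27257897  0.06512379] ((616.3712768554688, -265.28240966796875), (102.47898864746094, 194.42861938476562), 89.19155883789062)
  red 123 [0.61504847 0.08710409 0.19911112] [0.59585487 0.06842974 0.1780085 ] [0.63806764 0.10565313 0.20580878] ((615.4224853515625, 87.25411987304688), (38.72966766357422, 39.07318115234375), 68.63544464111328)
  blue 261 [0.61404447 0.08792435 0.1441398 ] [0.51781491 0.0580394  0.13236808] [0.71053177 0.11562463 0.15845979] ((613.4459838867188, 88.034423828125), (190.8579864501953, 49.976436614990234), 8.134675979614258)
  dark 510 [0.60788237 0.08456626 0.17970396] [0.5195317  0.04967434 0.15013405] [0.7072765  0.12401062 0.25708651] ((614.1158447265625, 86.86334228515625), (181.67042541503906, 72.0700912475586), 22.89266014099121)
scene green 702 [ 0.56695869 -0.19331742  0.06033893] ((565.6393432617188, -194.96682739257812), (85.35256958007812, 118.58360290527344), 18.283222198486328)
 handle 54 [ 0.60544123 -0.2999349   0.06343453] ((603.5185546875, -301.12890625), (16.436216354370117, 26.24750328063965), 23.49626922607422)
  red 125 [0.61803822 0.08617104 0.19590368] [0.58294251 0.06038413 0.17187594] [0.63758383 0.10606425 0.2009813 ] ((610.390380859375, 83.24424743652344), (55.09843063354492, 43.55949783325195), 5.054419994354248)
  blue 279 [0.66183489 0.09403733 0.14166175] [0.52775514 0.06632    0.12742381] [0.71452088 0.11496472 0.15664017] ((621.1083984375, 89.84700012207031), (186.7064208984375, 47.67575454711914), 0.8678463697433472)
  dark 216 [0.60341875 0.08177828 0.19298165] [0.53157782 0.0603481  0.15030737] [0.71193276 0.11953385 0.25247756] ((622.5226440429688, 85.90757751464844), (176.4389190673828, 57.16471481323242), 18.3076229095459)
```

View pics/cropt.png

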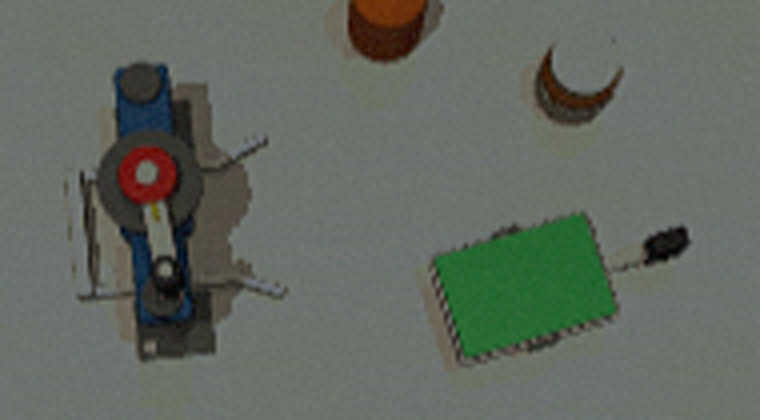

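Run:
```python
from h import *
S=2.5 # px per mm
x0,x1,y0,y1=.46,.76,-.36,.2
ims=[]
for n in("top","scene"):
    P=np.array(np.load(n+"0.npz")["p"]).astype(float); D=[np.load(n+"0.npz")["d"]]
    for k in range(4): p,d,w=grab(n); P+=p; D.append(d)
    P=(P/5).astype(np.uint8); D=np.stack(D); D[D==0]=np.nan; D=np.nanmedian(D,0); D=np.nan_to_num(D)
    m=cams.camera_model(n); f=210/np.tan(np.radians(m["fovy"])/2); T=m["world_from_camera"]
    v,u=np.mgrid[:420,:560]; c=np.stack([(u-m["cx"])/f*D,(v-m["cy"])/f*D,D],-1); w=c@T[:3,:3].T+T[:3,3]
    np.savez(n+"a.npz",p=P,d=D,w=w)
    hsv=cv2.cvtColor(P,cv2.COLOR_RGB2HSV).astype(int)
    # blue bridge top
    near=np.hypot(w[...,0]-.615,w[...,1]-.087)<.14
    M=near&(abs(hsv[...,0]-110)<14)&(hsv[...,1]>110)&(w[...,2]>.135)&(w[...,2]<.155)
    q=w[M]; q2=q[:,:2]; r=cv2.minAreaRect((q2*1000).astype(np.float32)); mu=q2.mean(0); e=np.linalg.eigh(np.cov((q2-mu).T))[1][:,1]
    print(n,"bridge",M.sum(),mu,np.degrees(np.arctan2(e[1],e[0])),r, np.median(q[:,2]))
    M=near&(w[...,2]>.006)&(w[...,2]<.04); q=w[M]
    print(" low",M.sum()); np.save(n+"_low.npy",np.c_[q,P[M]])
    # black knob: dark high points
    M=near&(w[...,2]>.21); q=w[M]; print(" high",M.sum(),q.mean(0),q.max(0)); 
    M=near&(w[...,2]>.235); print(" knobtop",M.sum(),w[M].mean(0),w[M].min(0),w[M].max(0))
    M=near&(hsv[...,1]>150)&((hsv[...,0]<6)|(hsv[...,0]>174))&(w[...,2]>.17);print(" hub",M.sum(),(w[M].min(0)+w[M].max(0))/2, cv2.minEnclosingCircle((w[M][:,:2]*1000).astype(np.float32)),np.median(w[M][:,2]))
    print("counter z near", np.median(w[(np.hypot(w[...,0]-.6,w[...,1]+.06)<.04)],0))
    sc=600/300
    im=np.zeros((600,800,3),np.uint8)
    # ortho map of low points, 2.6px/mm around the press
    for X,co in zip(w.reshape(-1,3),P.reshape(-1,3)):
        if .006<X[2]<.17:
            a=int(300-(X[0]-.61)*2600); b=int(400-(X[1]-.05)*2600)
            if 3<a<597 and 3<b<797:
                cv2.circle(im,(b,a),2,tuple(int(k) for k in (co if X[2]>.045 else [255,255*X[2]/.045,0])),-1)
    ims.append(im)
save("ortho.png",cv2.resize(np.vstack(ims),(0,0),fx=.5,fy=.5))
```

```text
top bridge 265 [0.61419871 0.0878383 ] -173.51166351782535 ((613.8697509765625, 88.3984603881836), (190.3746795654297, 49.71109390258789), 9.206417083740234) 0.14380837360037568
 low 466
 high 69 [0.53420376 0.06877613 0.24496004] [0.54624501 0.08034762 0.25830546]
 knobtop 57 [0.53531714 0.06917992 0.24980262] [0.52597348 0.05906981 0.23563286] [0.54624501 0.08034762 0.25830546]
 hub 139 [0.61703166 0.08935444 0.18930517] ((617.5382690429688, 87.86270141601562), 23.479114532470703) 0.19950086404467204
counter z near [ 6.00357510e-01 -5.99565228e-02  5.45231910e-05]
scene bridge 266 [0.66006463 0.09361602] -176.81040926045657 ((620.9049682617188, 89.81813049316406), (185.6927490234375, 47.675655364990234), 0.9784701466560364) 0.14223695619795024
 low 454
 high 105 [0.54491587 0.06887685 0.23603882] [0.5507119  0.07842253 0.25226682]
 knobtop 58 [0.5432057  0.06911605 0.24654935] [0.52971067 0.05843685 0.23597176] [0.5507119  0.07842253 0.25226682]
 hub 166 [0.60983118 0.08346988 0.18710185] ((609.4810180664062, 83.8230972290039), 29.02685546875) 0.1972246870504583
counter z near [ 0.60030475 -0.05999481 -0.00162805]
```

View pics/ortho.png

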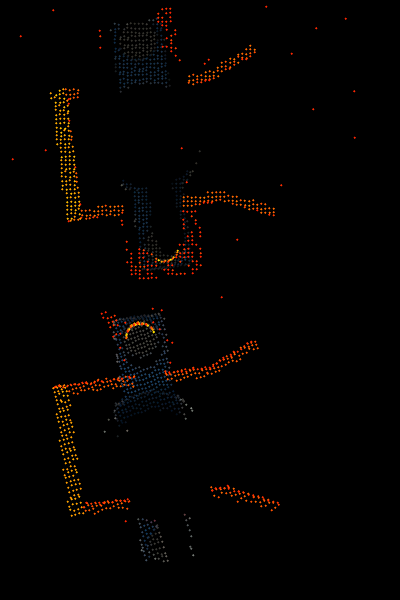

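Run:
```python
from h import *
from scipy.optimize import least_squares
for n in("top","scene"):
    L=np.load(n+"_low.npy")[:,:3]
    c0=np.array([.614,.088]); th=np.pi/2+.10
    # stop yaw
    for it in range(4):
        ex=np.array([np.cos(th),np.sin(th)]); ey=np.array([-ex[1],ex[0]])
        q=np.c_[(L[:,:2]-c0)@ex,(L[:,:2]-c0)@ey,L[:,2]]
        g=[q[(q[:,0]>-44)&(q[:,0]>-.044)&(q[:,0]<.052)&(abs(q[:,1]-s*.046)<.010)&(q[:,2]<.024)&(q[:,2]>.012)] for s in(1,-1)]
        st=q[(q[:,0]>.05)&(q[:,2]>.026)&(q[:,2]<.036)&(abs(q[:,1])<.055)]
        A=[];B=[]
        for k,s in enumerate(g):
            for r in s: A.append([r[0],k==0,k==1]);B.append(r[1])
        sol=least_squares(lambda p:np.array(A,float)@p-np.array(B),[0,.045,-.045],loss="soft_l1",f_scale=.002).x
        a=np.polyfit(st[:,1],st[:,0],1)
        th+=sol[0]; c0=c0+ey*(sol[1]+sol[2])/2
    print(n,"th",np.degrees(th),"stop-implied",np.degrees(-a[0]),[len(k) for k in g],sol,"stop x",np.percentile(st[:,0],[2,50,98]),"y",st[:,1].min(),st[:,1].max(),"ends",[(k[:,1].min(),k[:,1].max()) for k in g],c0)
    # mould in same
    z=np.load(n+"a.npz");h=cv2.cvtColor(z["p"],cv2.COLOR_RGB2HSV).astype(int);w=z["w"]
    M=(abs(h[...,0]-60)<12)&(h[...,1]>100)&(w[...,2]>.052)&(w[...,2]<.075)&(np.hypot(w[...,0]-.565,w[...,1]+.193)<.1)
    print("  lid",cv2.minAreaRect((w[M][:,:2]*1000).astype(np.float32)),w[M].mean(0))
    M=(h[...,2]<60)&(w[...,2]>.05)&(w[...,2]<.085)&(np.hypot(w[...,0]-.604,w[...,1]+.302)<.03)
    print("  handle",M.sum(),cv2.minAreaRect((w[M][:,:2]*1000).astype(np.float32)),w[M].mean(0))
```

```text
top th 96.96349571684968 stop-implied 0.16073893412882606 [45, 11] [ 3.42957127e-08  4.62454518e-02 -4.62454514e-02] stop x [0.05958843 0.06526234 0.07133486] y -0.05092704269758265 0.049527673401213106 ends [(np.float64(0.041536317515348996), np.float64(0.05021571964453778)), (np.float64(-0.049729706868404625), np.float64(-0.0426551403015095))] [0.61377864 0.08797911]
  lid ((564.3309936523438, -192.2903289794922), (82.02337646484375, 120.95918273925781), 17.798635482788086) [ 0.56329069 -0.19244563  0.06195736]
  handle 61 ((597.5923461914062, -301.6881103515625), (15.670238494873047, 29.771547317504883), 18.188716888427734) [ 0.59647923 -0.30066426  0.06670791]
scene th 97.59026541808508 stop-implied -0.3787366693140849 [28, 70] [-1.83122927e-07  4.63575391e-02 -4.63575322e-02] stop x [0.05773775 0.06331058 0.06891602] y -0.04967393950438986 0.05070897013668102 ends [(np.float64(0.0430895480792084), np.float64(0.051340042953190404)), (np.float64(-0.05016166604443774), np.float64(-0.041302409859878174))] [0.61857492 0.08845989]
  lid ((563.9946899414062, -195.7625274658203), (87.44915771484375, 119.99182891845703), 17.49112319946289) [ 0.56761092 -0.19388044  0.06023987]
  handle 52 ((603.8065795898438, -300.83489990234375), (13.406111717224121, 25.24356460571289), 16.5313777923584) [ 0.60538743 -0.30002805  0.06335919]
```

The crop confirms a green lid with the black handle to its right, and the sizes match (121 × 82 mm, z 62 mm). The mould is at about (0.565,-0.193) with yaw 107.7°, the handle at (0.601,-0.301), and the press at (0.616,0.088) with yaw 97.2°. I move above the handle first.

Emit:
servo_tool(
  moves=[
    [0.05, 0.038, -0.013, 0.0, 0, 0, -0.126],
    [0.05, 0.076, -0.026, 0.0, 0, 0, -0.252],
    [0.05, 0.113, -0.039, 0.0, 0, 0, -0.378],
    [0.05, 0.151, -0.051, 0.0, 0, 0, -0.504],
    [0.05, 0.189, -0.064, 0.0, 0, 0, -0.63],
    [0.05, 0.227, -0.077, 0.0, 0, 0, -0.757],
    [0.05, 0.264, -0.09, 0.01, 0, 0, -0.883],
    [0.05, 0.302, -0.103, 0.02, 0, 0, -1.009],
    [0.05, 0.34, -0.116, 0.03, 0, 0, -1.135],
    [0.05, 0.378, -0.128, 0.04, 0, 0, -1.261],
    [0.05, 0.416, -0.141, 0.05, 0, 0, -1.387],
    [0.05, 0.4533, -0.1541, 0.06, 0, 0, -1.513],
  ],
)

```text
clock: 1.7
position: [0.6019, -0.3, 0.1961]
tcp_rot: [0.0, 0.588, 0.809, -0.0]
wrist_force: [0.9, -0.1, 0.5]
finger_gap: 0.0499
gripper_force: 0.0
```

Emit:
servo_tool(
  moves=[
    [0.05, 0, 0, 0, 0, 0, 0],
    [0.05, 0, 0, 0, 0, 0, 0],
  ],
)

```text
clock: 1.9
position: [0.6013, -0.2997, 0.1958]
tcp_rot: [-0.0, 0.589, 0.808, 0.0]
wrist_force: [-0.6, 0.0, 0.9]
finger_gap: 0.0499
gripper_force: 0.0
```

Emit:
servo_tool(
  moves=[
    [0.05, 0, 0, 0.03, 0, 0, 0],
    [0.05, 0, 0, 0.06, 0, 0, 0],
    [0.05, 0, 0, 0.09, 0, 0, 0],
    [0.05, 0, 0, 0.11, 0, 0, 0],
    [0.05, 0, 0, 0.13, 0, 0, 0],
    [0.05, 0, 0, 0.143, 0, 0, 0],
    [0.05, 0, 0, 0.143, 0, 0, 0],
  ],
)

```text
clock: 2.6
position: [0.5985, -0.302, 0.0516]
tcp_rot: [-0.002, 0.591, 0.807, -0.001]
wrist_force: [-0.4, 0.2, -0.7]
finger_gap: 0.0499
gripper_force: 0.0
```

Run:
```python
from h import *
p,d,w=grab("scene"); q,_,_=grab("top")
a=cv2.resize(p[165:255,150:290],(784,504)); b=cv2.resize(q[160:240,290:430],(784,448))
save("grip.png",cv2.resize(np.vstack([a,b]),(0,0),fx=.62,fy=.62))
```

```text
(no output)
```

View pics/grip.png

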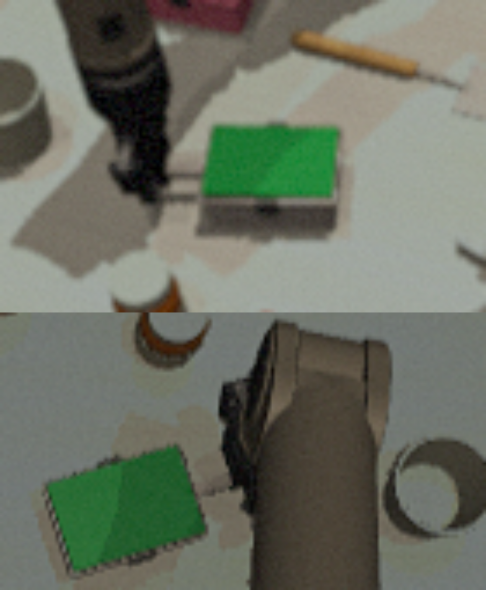

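The fingers straddle the handle with no contact force, and the mould hasn't moved. I close the fingers.

Emit:
servo_tool(
  moves=[
    [0.03, 0, 0, 0, 0, 0, 0],
    [0.015, 0, 0, 0, 0, 0, 0],
    [0.0, 0, 0, 0, 0, 0, 0],
    [0.0, 0, 0, 0, 0, 0, 0],
    [0.0, 0, 0, 0, 0, 0, 0],
    [0.0, 0, 0, 0, 0, 0, 0],
  ],
)

```text
clock: 3.3
position: [0.6009, -0.3017, 0.0546]
tcp_rot: [0.001, 0.59, 0.807, -0.0]
wrist_force: [-2.3, -0.4, 5.3]
finger_gap: 0.0158
gripper_force: 58.5
```

```bash
cat >> h.py <<'E'
def lid(n):
    p,d,w=grab(n); h=cv2.cvtColor(p,cv2.COLOR_RGB2HSV).astype(int)
    M=(abs(h[...,0]-60)<12)&(h[...,1]>100)&(w[...,2]>.052)&(w[...,2]<.075)&(w[...,1]>-.35)&(w[...,0]>.4)
    return M.sum(),cv2.minAreaRect((w[M][:,:2]*1000).astype(np.float32)),w[M].mean(0).round(4)
E
python3 - <<'E'
from h import *
print(lid("top"),lid("scene")); o=manip.get_obs(); print(o["position"],o["tcp_rot"],o["wrist_force"])
E
```

```text
(np.int64(1029), ((636.1090698242188, 83.74551391601562), (710.4614868164062, 128.42010498046875), 75.57905578613281), array([ 0.5654, -0.1903,  0.0621])) (np.int64(727), ((568.112060546875, -194.25448608398438), (82.35316467285156, 119.62390899658203), 17.926376342773438), array([ 0.569 , -0.1934,  0.0604]))
[ 0.6009147  -0.30161136  0.05458951] [ 6.19809941e-04  5.90371015e-01  8.07131690e-01 -3.40764140e-04] [-2.96858284  0.76705082  6.08529966]
```

Run:
```python
from h import *
for n in("top","scene"):
    w=np.load(n+"a.npz")["w"]
    for nm,(a,b,c,d) in(("jar",(.66,.80,-.30,-.17)),("bottle",(.66,.85,-.16,.0))):
        M=(w[...,0]>a)&(w[...,0]<b)&(w[...,1]>c)&(w[...,1]<d)&(w[...,2]>.015)
        print(n,nm,w[M].min(0),w[M].max(0))
```

```text
top jar [ 0.70234743 -0.26490512  0.01589903] [ 0.75878333 -0.20658817  0.09602908]
top bottle [ 0.75135019 -0.11510001  0.01526819] [ 0.80847305 -0.05639101  0.17522403]
scene jar [ 0.7115477  -0.26340901  0.01500551] [ 0.76755949 -0.20767793  0.09104753]
scene bottle [ 0.75825688 -0.1137738   0.01567306] [ 0.8155812  -0.05788644  0.1707243 ]
```

Emit:
servo_tool(
  moves=[
    [0.0, 0.004, 0.003, -0.001, 0, 0, 0.008],
    [0.0, 0.011, 0.01, -0.001, 0, 0, 0.023],
    [0.0, 0.021, 0.018, -0.001, 0, 0, 0.041],
    [0.0, 0.031, 0.027, -0.001, 0, 0, 0.061],
    [0.0, 0.041, 0.036, -0.001, 0, 0, 0.081],
    [0.0, 0.051, 0.045, -0.001, 0, 0, 0.102],
    [0.0, 0.061, 0.054, -0.001, 0, 0, 0.122],
    [0.0, 0.071, 0.063, -0.001, 0, 0, 0.142],
    [0.0, 0.08, 0.071, -0.001, 0, 0, 0.16],
    [0.0, 0.087, 0.077, -0.001, 0, 0, 0.174],
    [0.0, 0.0916, 0.0808, -0.001, 0, 0, 0.182],
    [0.0, 0.0916, 0.0808, -0.001, 0, 0, 0.182],
  ],
)

```text
clock: 4.6
position: [0.6508, -0.188, 0.0547]
tcp_rot: [0.0, 0.661, 0.751, 0.001]
wrist_force: [0.1, -0.3, 2.7]
finger_gap: 0.0156
gripper_force: 58.3
```

Run:
```python
from h import *
for n in("top","scene"): print(lid(n))
o=manip.get_obs(); print(o["position"],o["tcp_rot"],o["wrist_force"])
q=o["tcp_rot"]; print(np.degrees(2*np.arctan2(q[2],q[1])))
p,_,_=grab("scene"); t,_,_=grab("top")
a=cv2.resize(p[180:300,200:345],(580,480)); b=cv2.resize(t[145:245,195:345],(720,480))
save("mouth.png",cv2.resize(np.hstack([a,b]),(0,0),fx=.61,fy=.61))
```

```text
(np.int64(1000), ((671.9647216796875, 143.2564239501953), (577.721435546875, 108.10181427001953), 80.32630157470703), array([ 0.635 , -0.0732,  0.0621]))
(np.int64(856), ((682.02734375, 140.2147674560547), (574.6135864257812, 110.38656616210938), 78.30897521972656), array([ 0.6395, -0.0731,  0.0606]))
[ 0.65068316 -0.18805977  0.05458214] [1.07371746e-04 6.61139512e-01 7.50262253e-01 1.04158382e-03] [ 0.83211175 -0.12481062  3.23713521]
97.22627168232846
```

View pics/mouth.png

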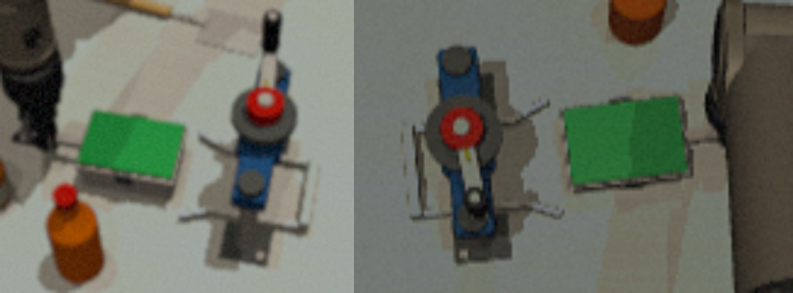

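The mould is aligned with the mouth. Both cameras put it about 0.6 mm off laterally, with about 162 mm left to go. I slide most of that, then creep.

Emit:
servo_tool(
  moves=[
    [0.0, 0.005, -0.0006, 0, 0, 0, 0],
    [0.0, 0.014, -0.0006, 0, 0, 0, 0],
    [0.0, 0.024, -0.0006, 0, 0, 0, 0],
    [0.0, 0.034, -0.0006, 0, 0, 0, 0],
    [0.0, 0.044, -0.0006, 0, 0, 0, 0],
    [0.0, 0.053, -0.0006, 0, 0, 0, 0],
    [0.0, 0.06, -0.0006, 0, 0, 0, 0],
    [0.0, 0.067, -0.0006, 0, 0, 0, 0],
    [0.0, 0.073, -0.0006, 0, 0, 0, 0],
    [0.0, 0.078, -0.0006, 0, 0, 0, 0],
    [0.0, 0.082, -0.0006, 0, 0, 0, 0],
    [0.0, 0.085, -0.0006, 0, 0, 0, 0],
  ],
)

```text
clock: 6.0
position: [0.6388, -0.1064, 0.0547]
tcp_rot: [0.001, 0.662, 0.75, -0.001]
wrist_force: [-0.3, -5.9, 3.3]
finger_gap: 0.0155
gripper_force: 58.7
```

Emit:
servo_tool(
  moves=[
    [0.0, 0.004, 0, 0, 0, 0, 0],
    [0.0, 0.009, 0, 0, 0, 0, 0],
    [0.0, 0.014, 0, 0, 0, 0, 0],
    [0.0, 0.019, 0, 0, 0, 0, 0],
    [0.0, 0.023, 0, 0, 0, 0, 0],
    [0.0, 0.025, 0, 0, 0, 0, 0],
  ],
)

```text
clock: 6.6
position: [0.6356, -0.0815, 0.0547]
tcp_rot: [0.001, 0.662, 0.75, -0.001]
wrist_force: [0.5, -5.4, 4.5]
finger_gap: 0.0154
gripper_force: 58.8
```

Emit:
servo_tool(
  moves=[
    [0.0, 0.004, 0, 0, 0, 0, 0],
    [0.0, 0.009, 0, 0, 0, 0, 0],
    [0.0, 0.014, 0, 0, 0, 0, 0],
    [0.0, 0.019, 0, 0, 0, 0, 0],
    [0.0, 0.023, 0, 0, 0, 0, 0],
    [0.0, 0.025, 0, 0, 0, 0, 0],
  ],
)

```text
clock: 7.2
position: [0.6325, -0.0567, 0.0547]
tcp_rot: [0.001, 0.662, 0.75, -0.001]
wrist_force: [0.7, -5.1, 5.4]
finger_gap: 0.0152
gripper_force: 58.8
```

Emit:
servo_tool(
  moves=[
    [0.0, 0.003, 0, 0, 0, 0, 0],
    [0.0, 0.007, 0, 0, 0, 0, 0],
    [0.0, 0.011, 0, 0, 0, 0, 0],
    [0.0, 0.014, 0, 0, 0, 0, 0],
    [0.0, 0.017, 0, 0, 0, 0, 0],
    [0.0, 0.019, 0, 0, 0, 0, 0],
    [0.0, 0.021, 0, 0, 0, 0, 0],
    [0.0, 0.022, 0, 0, 0, 0, 0],
  ],
)

```text
clock: 8.0
position: [0.6297, -0.0353, 0.0547]
tcp_rot: [0.001, 0.662, 0.75, -0.001]
wrist_force: [0.6, -5.6, 5.5]
finger_gap: 0.0153
gripper_force: 58.8
```

Emit:
servo_tool(
  moves=[
    [0.0, 0.001, 0, 0, 0, 0, 0],
    [0.0, 0.002, 0, 0, 0, 0, 0],
    [0.0, 0.003, 0, 0, 0, 0, 0],
  ],
)

```text
clock: 8.3
position: [0.6294, -0.0327, 0.0547]
tcp_rot: [0.001, 0.662, 0.75, -0.001]
wrist_force: [0.8, -5.8, 5.1]
finger_gap: 0.0151
gripper_force: 58.8
```

Emit:
servo_tool(
  moves=[
    [0.0, 0.001, 0, 0, 0, 0, 0],
    [0.0, 0.002, 0, 0, 0, 0, 0],
  ],
)

```text
clock: 8.5
position: [0.6291, -0.0307, 0.0547]
tcp_rot: [0.001, 0.662, 0.75, -0.001]
wrist_force: [0.5, -5.5, 5.0]
finger_gap: 0.0155
gripper_force: 58.8
```

Emit:
servo_tool(
  moves=[
    [0.0, 0.0007, 0, 0, 0, 0, 0],
    [0.0, 0.0014, 0, 0, 0, 0, 0],
  ],
)

```text
clock: 8.7
position: [0.6289, -0.0293, 0.0547]
tcp_rot: [0.001, 0.662, 0.75, -0.001]
wrist_force: [0.9, -5.8, 6.0]
finger_gap: 0.0155
gripper_force: 58.8
```

Emit:
servo_tool(
  moves=[
    [0.0, 0.0007, 0, 0, 0, 0, 0],
    [0.0, 0.0014, 0, 0, 0, 0, 0],
  ],
)

```text
clock: 8.9
position: [0.6287, -0.028, 0.0547]
tcp_rot: [0.001, 0.662, 0.75, -0.001]
wrist_force: [1.2, -5.7, 4.8]
finger_gap: 0.0153
gripper_force: 58.8
```

Emit:
servo_tool(
  moves=[
    [0.0, 0.0007, 0, 0, 0, 0, 0],
    [0.0, 0.0014, 0, 0, 0, 0, 0],
  ],
)

```text
clock: 9.1
position: [0.6286, -0.0266, 0.0547]
tcp_rot: [0.001, 0.662, 0.75, -0.001]
wrist_force: [0.6, -7.0, 5.6]
finger_gap: 0.0154
gripper_force: 58.9
```

Emit:
servo_tool(
  moves=[
    [0.0, 0.0005, 0, 0, 0, 0, 0],
    [0.0, 0.001, 0, 0, 0, 0, 0],
  ],
)

```text
clock: 9.3
position: [0.6286, -0.0265, 0.0547]
tcp_rot: [0.002, 0.662, 0.75, -0.001]
wrist_force: [1.6, -8.3, 5.0]
finger_gap: 0.0153
gripper_force: 58.9
```

Emit:
servo_tool(
  moves=[
    [0.0, 0.0005, 0, 0, 0, 0, 0],
    [0.0, 0.001, 0, 0, 0, 0, 0],
  ],
)

```text
clock: 9.5
position: [0.6285, -0.0265, 0.0547]
tcp_rot: [0.002, 0.662, 0.749, -0.002]
wrist_force: [1.4, -9.2, 4.2]
finger_gap: 0.0153
gripper_force: 58.9
```

Position has stalled at the predicted 162.6 mm of travel and the force is rising, so the mould is against the stop. I give a slight extra push, release and rise.

Emit:
servo_tool(
  moves=[
    [0.0, 0.001, 0, 0, 0, 0, 0],
    [0.0, 0.002, 0, 0, 0, 0, 0],
    [0.0, 0.002, 0, 0, 0, 0, 0],
    [0.0, 0.0, 0, 0, 0, 0, 0],
  ],
)

```text
clock: 9.9
position: [0.6281, -0.0265, 0.0547]
tcp_rot: [0.001, 0.663, 0.749, -0.002]
wrist_force: [0.3, -6.6, 5.9]
finger_gap: 0.0152
gripper_force: 58.8
```

Emit:
servo_tool(
  moves=[
    [0.02, -0.002, 0, 0, 0, 0, 0],
    [0.035, -0.002, 0, 0, 0, 0, 0],
    [0.045, -0.002, 0, 0, 0, 0, 0],
    [0.045, -0.002, 0, 0, 0, 0, 0],
    [0.045, -0.002, 0, -0.01, 0, 0, 0],
    [0.045, -0.002, 0, -0.03, 0, 0, 0],
    [0.045, -0.007, 0, -0.06, 0, 0, 0],
    [0.045, -0.017, 0, -0.1, 0, 0, 0],
    [0.045, -0.037, 0, -0.14, 0, 0, 0],
    [0.045, -0.067, 0, -0.18, 0, 0, 0],
    [0.045, -0.09, 0, -0.22, 0, 0, 0],
    [0.045, -0.1, 0, -0.25, 0, 0, 0],
  ],
)

```text
clock: 11.1
position: [0.6411, -0.1249, 0.3082]
tcp_rot: [0.002, 0.663, 0.749, 0.0]
wrist_force: [0.1, 0.5, 0.1]
finger_gap: 0.045
gripper_force: 0.0
```

Run:
```python
from h import *
o=manip.get_obs(); print(o["position"],o["tcp_rot"],o["qpos"],o["wrist_force"])
for n in("top","scene"):
    p,d,w=grab(n); near=np.hypot(w[...,0]-.615,w[...,1]-.087)<.14
    save(n+"k.png",p)
    h=cv2.cvtColor(p,cv2.COLOR_RGB2HSV)
    M=near&(w[...,2]>.244)&(w[...,2]<.27); print(n,M.sum(),w[M].mean(0),w[M].min(0),w[M].max(0))
    M=near&(h[...,1]>120)&(abs(h[...,0].astype(int)-28)<8)&(w[...,2]>.15); print(" yellow",M.sum(),w[M].mean(0))
    M=near&(abs(h[...,0].astype(int)-60)<12)&(h[...,1]>100)&(w[...,2]>.05)&(w[...,2]<.08); print(" lid",M.sum(),w[M].min(0),w[M].max(0))
t,_,_=grab("top"); p=cv2.imread("pics/scenek.png")[...,::-1]
a=cv2.resize(p[180:290,230:350],(560,513)); b=cv2.resize(t[145:245,195:315],(616,513))
save("home.png",cv2.resize(np.hstack([a,b]),(0,0),fx=.66,fy=.66))
```

```text
[ 0.64112401 -0.1248738   0.30819831] [2.16154331e-03 6.62548659e-01 7.49015655e-01 3.88726300e-04] [ 0.37782293  0.38689305 -0.34813344  1.45220617  0.13534689  1.32193095
  0.14293016] [0.05984299 0.48453092 0.1142608 ]
top 50 [0.53602845 0.06986557 0.25131919] [0.52606716 0.06072959 0.24464358] [0.54723076 0.0800746  0.25819243]
 yellow 6 [0.58940764 0.0810226  0.19482085]
 lid 476 [ 0.56722859 -0.02155502  0.05002432] [0.66108031 0.15173921 0.07426337]
scene 44 [0.54239784 0.06841891 0.24906497] [0.53151937 0.05846139 0.24412923] [0.5512415  0.07785407 0.25349207]
 yellow 2 [0.56837249 0.07537075 0.20934293]
 lid 508 [ 0.56884239 -0.03574704  0.0540612 ] [0.66057049 0.14742482 0.06685092]
```

View pics/home.png

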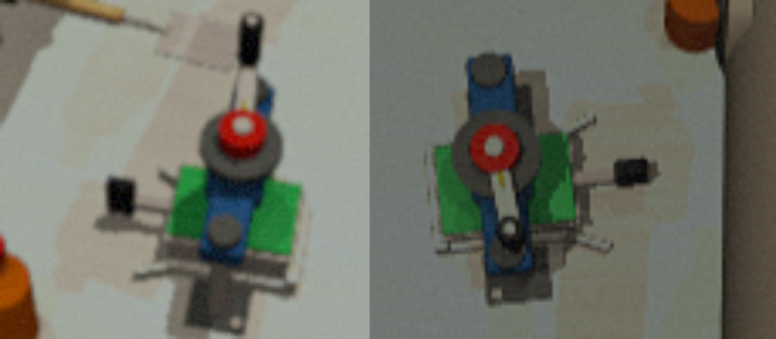

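The mould sits home between the guides with its lid under the bridge, and the handle is outermost. The knob is at scene (250,40) in the composite, robot-frame estimate (0.537,0.069), top at z≈0.251, on the side away from the mouth line. I move above it.

Emit:
servo_tool(
  moves=[
    [0.05, 0.01, -0.004, 0, 0, 0, 0],
    [0.05, 0.03, -0.012, 0, 0, 0, 0],
    [0.05, 0.055, -0.022, 0, 0, 0, 0],
    [0.05, 0.08, -0.032, 0, 0, 0, 0],
    [0.05, 0.105, -0.042, 0, 0, 0, 0],
    [0.05, 0.13, -0.052, 0, 0, 0, 0],
    [0.05, 0.155, -0.062, 0, 0, 0, 0],
    [0.05, 0.178, -0.07, 0, 0, 0, 0],
    [0.05, 0.195, -0.077, 0, 0, 0, 0],
    [0.05, 0.2048, -0.0799, 0, 0, 0, 0],
    [0.05, 0.2048, -0.0799, 0, 0, 0, 0],
    [0.05, 0.2048, -0.0799, 0, 0, 0, 0],
  ],
)

```text
clock: 12.45
position: [0.536, 0.0707, 0.304]
tcp_rot: [0.0, 0.661, 0.75, -0.0]
wrist_force: [0.0, 0.2, 0.2]
finger_gap: 0.0501
gripper_force: 0.0
```

Emit:
servo_tool(
  moves=[
    [0.05, -0.002, 0.0006, 0.008, 0, 0, 0],
    [0.05, -0.002, 0.0006, 0.02, 0, 0, 0],
    [0.05, -0.002, 0.0006, 0.032, 0, 0, 0],
    [0.05, -0.002, 0.0006, 0.044, 0, 0, 0],
    [0.05, -0.002, 0.0006, 0.055, 0, 0, 0],
    [0.05, -0.002, 0.0006, 0.064, 0, 0, 0],
    [0.05, -0.002, 0.0006, 0.067, 0, 0, 0],
    [0.05, -0.002, 0.0006, 0.067, 0, 0, 0],
  ],
)

```text
clock: 13.25
position: [0.5364, 0.0697, 0.2368]
tcp_rot: [-0.0, 0.661, 0.75, -0.0]
wrist_force: [0.5, -0.4, 0.2]
finger_gap: 0.05
gripper_force: 0.0
```

Run:
```python
from h import *
a,_,_=grab("scene"); b,_,_=grab("top")
save("knob.png",np.hstack([cv2.resize(a[170:270,240:350],(396,360)),cv2.resize(b[150:250,190:300],(396,360))]))
```

```text
(no output)
```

View pics/knob.png

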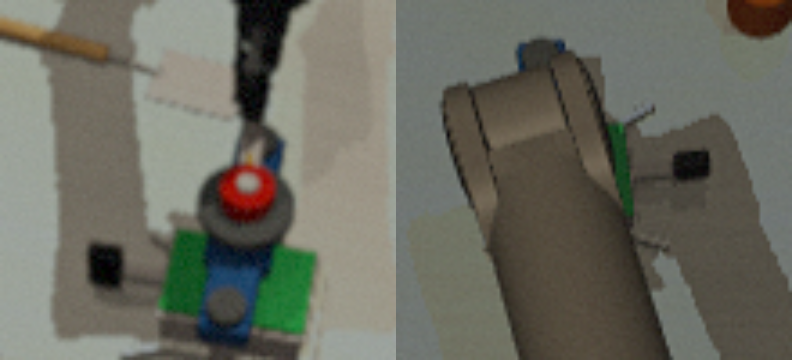

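The fingers are around the knob with no contact. I close them.

Emit:
servo_tool(
  moves=[
    [0.035, 0, 0, 0, 0, 0, 0],
    [0.025, 0, 0, 0, 0, 0, 0],
    [0.01, 0, 0, 0, 0, 0, 0],
    [0.005, 0, 0, 0, 0, 0, 0],
    [0.005, 0, 0, 0, 0, 0, 0],
    [0.005, 0, 0, 0, 0, 0, 0],
  ],
)

```text
clock: 13.95
position: [0.5368, 0.0697, 0.2377]
tcp_rot: [0.0, 0.661, 0.75, 0.0]
wrist_force: [-0.6, 0.3, 4.5]
finger_gap: 0.0207
gripper_force: 58.5
```

```bash
cat > arc.py <<'E'
import numpy as np, sys
# shifts (tool x,y) for turning clockwise from a0 to a1 (rad done so far)
a0,a1,n=float(sys.argv[1]),float(sys.argv[2]),int(sys.argv[3]); phi=np.radians(float(sys.argv[4]) if len(sys.argv)>4 else 193.6)
t=np.radians(97.2); X=np.array([np.cos(t),np.sin(t)]); Y=np.array([X[1],-X[0]])
P=lambda a:.08*np.array([np.cos(phi-a),np.sin(phi-a)])
for a in np.linspace(a0,a1,n+1)[1:]:
    s=P(a)-P(a0); print([0.005,round(float(s@X),4),round(float(s@Y),4),0,0,0,0],end=", ")
print("\nabs end delta",P(a1)-P(0))
E
python3 arc.py 0 .35 10; python3 arc.py .35 .6 9
```

```text
[0.005, 0.0028, -0.0003, 0, 0, 0, 0], [0.005, 0.0056, -0.0004, 0, 0, 0, 0], [0.005, 0.0084, -0.0005, 0, 0, 0, 0], [0.005, 0.0112, -0.0005, 0, 0, 0, 0], [0.005, 0.014, -0.0003, 0, 0, 0, 0], [0.005, 0.0168, -0.0001, 0, 0, 0, 0], [0.005, 0.0195, 0.0002, 0, 0, 0, 0], [0.005, 0.0223, 0.0006, 0, 0, 0, 0], [0.005, 0.0251, 0.0011, 0, 0, 0, 0], [0.005, 0.0278, 0.0018, 0, 0, 0, 0], 
abs end delta [-0.00173619  0.02780315]
[0.005, 0.0022, 0.0006, 0, 0, 0, 0], [0.005, 0.0043, 0.0012, 0, 0, 0, 0], [0.005, 0.0064, 0.0018, 0, 0, 0, 0], [0.005, 0.0085, 0.0026, 0, 0, 0, 0], [0.005, 0.0106, 0.0034, 0, 0, 0, 0], [0.005, 0.0126, 0.0042, 0, 0, 0, 0], [0.005, 0.0147, 0.0051, 0, 0, 0, 0], [0.005, 0.0167, 0.0061, 0, 0, 0, 0], [0.005, 0.0186, 0.0071, 0, 0, 0, 0], 
abs end delta [0.00295966 0.04719051]
```

Emit:
servo_tool(
  moves=[
    [0.005, 0.0028, -0.0003, 0, 0, 0, 0],
    [0.005, 0.0056, -0.0004, 0, 0, 0, 0],
    [0.005, 0.0084, -0.0005, 0, 0, 0, 0],
    [0.005, 0.0112, -0.0005, 0, 0, 0, 0],
    [0.005, 0.014, -0.0003, 0, 0, 0, 0],
    [0.005, 0.0168, -0.0001, 0, 0, 0, 0],
    [0.005, 0.0195, 0.0002, 0, 0, 0, 0],
    [0.005, 0.0223, 0.0006, 0, 0, 0, 0],
    [0.005, 0.0251, 0.0011, 0, 0, 0, 0],
    [0.005, 0.0278, 0.0018, 0, 0, 0, 0],
  ],
)

```text
clock: 14.95
position: [0.5353, 0.0976, 0.2376]
tcp_rot: [0.0, 0.661, 0.75, 0.0]
wrist_force: [-0.1, -2.3, 5.4]
finger_gap: 0.0204
gripper_force: 58.5
```

Emit:
servo_tool(
  moves=[
    [0.005, 0.0022, 0.0006, 0, 0, 0, 0],
    [0.005, 0.0043, 0.0012, 0, 0, 0, 0],
    [0.005, 0.0064, 0.0018, 0, 0, 0, 0],
    [0.005, 0.0085, 0.0026, 0, 0, 0, 0],
    [0.005, 0.0106, 0.0034, 0, 0, 0, 0],
    [0.005, 0.0126, 0.0042, 0, 0, 0, 0],
  ],
)

```text
clock: 15.55
position: [0.5379, 0.1106, 0.2376]
tcp_rot: [0.001, 0.661, 0.75, 0.0]
wrist_force: [1.0, -2.4, 4.6]
finger_gap: 0.0204
gripper_force: 58.5
```

```bash
for a in 0.517 0.667 0.817 0.967; do python3 arc.py $a $(python3 -c "print($a+.15)") 5; done
```

```text
[0.005, 0.0022, 0.001, 0, 0, 0, 0], [0.005, 0.0044, 0.002, 0, 0, 0, 0], [0.005, 0.0065, 0.0031, 0, 0, 0, 0], [0.005, 0.0086, 0.0043, 0, 0, 0, 0], [0.005, 0.0106, 0.0055, 0, 0, 0, 0], 
abs end delta [0.00502746 0.05213451]
[0.005, 0.002, 0.0013, 0, 0, 0, 0], [0.005, 0.004, 0.0027, 0, 0, 0, 0], [0.005, 0.0059, 0.0041, 0, 0, 0, 0], [0.005, 0.0078, 0.0055, 0, 0, 0, 0], [0.005, 0.0097, 0.0071, 0, 0, 0, 0], 
abs end delta [0.01082388 0.06262887]
[0.005, 0.0018, 0.0016, 0, 0, 0, 0], [0.005, 0.0036, 0.0032, 0, 0, 0, 0], [0.005, 0.0053, 0.0049, 0, 0, 0, 0], [0.005, 0.0069, 0.0066, 0, 0, 0, 0], [0.005, 0.0085, 0.0084, 0, 0, 0, 0], 
abs end delta [0.01812347 0.07213919]
[0.005, 0.0015, 0.0018, 0, 0, 0, 0], [0.005, 0.003, 0.0037, 0, 0, 0, 0], [0.005, 0.0045, 0.0056, 0, 0, 0, 0], [0.005, 0.0058, 0.0076, 0, 0, 0, 0], [0.005, 0.0072, 0.0096, 0, 0, 0, 0], 
abs end delta [0.0267623  0.08045188]
```

Emit:
servo_tool(
  moves=[
    [0.005, 0.0022, 0.001, 0, 0, 0, 0],
    [0.005, 0.0044, 0.002, 0, 0, 0, 0],
    [0.005, 0.0065, 0.0031, 0, 0, 0, 0],
    [0.005, 0.0086, 0.0043, 0, 0, 0, 0],
    [0.005, 0.0106, 0.0055, 0, 0, 0, 0],
  ],
)

```text
clock: 16.05
position: [0.5421, 0.1217, 0.2375]
tcp_rot: [0.001, 0.661, 0.75, 0.0]
wrist_force: [0.5, -2.6, 4.4]
finger_gap: 0.0206
gripper_force: 58.5
```

Emit:
servo_tool(
  moves=[
    [0.005, 0.002, 0.0013, 0, 0, 0, 0],
    [0.005, 0.004, 0.0027, 0, 0, 0, 0],
    [0.005, 0.0059, 0.0041, 0, 0, 0, 0],
    [0.005, 0.0078, 0.0055, 0, 0, 0, 0],
    [0.005, 0.0097, 0.0071, 0, 0, 0, 0],
  ],
)

```text
clock: 16.55
position: [0.5478, 0.132, 0.2375]
tcp_rot: [0.001, 0.661, 0.75, 0.0]
wrist_force: [-0.3, -3.0, 5.8]
finger_gap: 0.0206
gripper_force: 58.5
```

Emit:
servo_tool(
  moves=[
    [0.005, 0.0018, 0.0016, 0, 0, 0, 0],
    [0.005, 0.0036, 0.0032, 0, 0, 0, 0],
    [0.005, 0.0053, 0.0049, 0, 0, 0, 0],
    [0.005, 0.0069, 0.0066, 0, 0, 0, 0],
    [0.005, 0.0085, 0.0084, 0, 0, 0, 0],
  ],
)

```text
clock: 17.05
position: [0.5526, 0.1384, 0.2372]
tcp_rot: [-0.0, 0.662, 0.75, -0.005]
wrist_force: [-8.4, -7.7, 12.1]
finger_gap: 0.0205
gripper_force: 59.1
```

Tangential force has jumped to about 11 N, so the plunger bears and slip is starting at an actual angle of about 0.91 rad. I continue in small steps.

```bash
python3 arc.py .967 1.067 4;python3 arc.py 1.067 1.147 4
```

```text
[0.005, 0.0013, 0.0015, 0, 0, 0, 0], [0.005, 0.0025, 0.0031, 0, 0, 0, 0], [0.005, 0.0038, 0.0047, 0, 0, 0, 0], [0.005, 0.0049, 0.0063, 0, 0, 0, 0], 
abs end delta [0.02374529 0.07782618]
[0.005, 0.0009, 0.0013, 0, 0, 0, 0], [0.005, 0.0018, 0.0026, 0, 0, 0, 0], [0.005, 0.0027, 0.004, 0, 0, 0, 0], [0.005, 0.0035, 0.0054, 0, 0, 0, 0], 
abs end delta [0.02863418 0.08195375]
```

Emit:
servo_tool(
  moves=[
    [0.005, 0.0013, 0.0015, 0, 0, 0, 0],
    [0.005, 0.0025, 0.0031, 0, 0, 0, 0],
    [0.005, 0.0038, 0.0047, 0, 0, 0, 0],
    [0.005, 0.0049, 0.0063, 0, 0, 0, 0],
  ],
)

```text
clock: 17.45
position: [0.5578, 0.1443, 0.2372]
tcp_rot: [-0.0, 0.662, 0.75, -0.005]
wrist_force: [-7.9, -7.6, 12.0]
finger_gap: 0.0205
gripper_force: 59.1
```

Force is level while the knob advances, so the clutch is slipping, by about 0.10–0.12 rad so far. One small further step brings it to about 0.17.

Emit:
servo_tool(
  moves=[
    [0.005, 0.0009, 0.0013, 0, 0, 0, 0],
    [0.005, 0.0018, 0.0026, 0, 0, 0, 0],
    [0.005, 0.0025, 0.0036, 0, 0, 0, 0],
  ],
)

```text
clock: 17.75
position: [0.5609, 0.1473, 0.2371]
tcp_rot: [-0.001, 0.662, 0.75, -0.005]
wrist_force: [-7.9, -7.5, 11.6]
finger_gap: 0.0205
gripper_force: 59.2
```

Emit:
servo_tool(
  moves=[
    [0.005, -0.0007, -0.001, 0, 0, 0, 0],
    [0.005, -0.0014, -0.002, 0, 0, 0, 0],
    [0.035, -0.0014, -0.002, 0, 0, 0, 0],
    [0.05, -0.0014, -0.002, 0, 0, 0, 0],
    [0.05, -0.0014, -0.002, 0, 0, 0, 0],
    [0.05, -0.0014, -0.002, -0.005, 0, 0, 0],
    [0.05, -0.0014, -0.002, -0.02, 0, 0, 0],
    [0.05, -0.0014, -0.002, -0.04, 0, 0, 0],
    [0.05, -0.0014, -0.002, -0.065, 0, 0, 0],
    [0.05, -0.0014, -0.002, -0.09, 0, 0, 0],
  ],
)

```text
clock: 18.75
position: [0.5618, 0.149, 0.3294]
tcp_rot: [0.0, 0.661, 0.75, 0.001]
wrist_force: [0.7, 0.2, 0.1]
finger_gap: 0.05
gripper_force: 0.0
```

Emit:
servo_tool(
  moves=[
    [0.05, -0.02, -0.01, 0, 0, 0, 0],
    [0.05, -0.05, -0.02, 0, 0, 0, 0],
    [0.05, -0.09, -0.03, 0, 0, 0, 0],
    [0.05, -0.13, -0.03, 0, 0, 0, 0],
    [0.05, -0.17, -0.03, 0, 0, 0, 0],
    [0.05, -0.21, -0.03, 0, 0, 0, 0],
    [0.05, -0.24, -0.03, 0, 0, 0, 0],
    [0.05, -0.26, -0.03, 0, 0, 0, 0],
    [0.05, -0.26, -0.03, 0, 0, 0, 0],
  ],
)

```text
clock: 19.65
position: [0.5648, -0.1172, 0.3283]
tcp_rot: [0.001, 0.664, 0.748, -0.0]
wrist_force: [-0.2, 0.3, 0.0]
finger_gap: 0.0499
gripper_force: 0.0
```

Run:
```python
from h import *
a=np.mean([grab("scene")[0] for _ in range(3)],0).astype(np.uint8); b=np.mean([grab("top")[0] for _ in range(3)],0).astype(np.uint8)
save("end.png",np.hstack([cv2.resize(a[195:265,270:340],(399,560),interpolation=cv2.INTER_CUBIC),cv2.resize(b[160:230,200:270],(399,560),interpolation=cv2.INTER_CUBIC)]))
p,d,w=grab("top"); M=(np.hypot(w[...,0]-.615,w[...,1]-.087)<.14)&(w[...,2]>.244)&(w[...,2]<.27); r=w[M].mean(0)[:2]-[.6138,.088]; print(M.sum(),r,np.degrees(np.arctan2(r[1],r[0])),np.hypot(*r))
h=cv2.cvtColor(b,cv2.COLOR_RGB2HSV).astype(int); Y=(abs(h[...,0]-28)<9)&(h[...,1]>90)&(np.hypot(w[...,0]-.615,w[...,1]-.087)<.05)
v,u=np.nonzero(Y); print(np.c_[u,v,w[Y].round(4)])
```

```text
50 [-0.05474986  0.05769204] 133.50112631545028 0.07953564436611928
[[2.250e+02 1.930e+02 6.022e-01 1.054e-01 1.943e-01]
 [2.240e+02 1.940e+02 5.993e-01 1.082e-01 1.940e-01]
 [2.250e+02 1.940e+02 5.997e-01 1.055e-01 1.921e-01]
 [2.230e+02 1.950e+02 5.952e-01 1.104e-01 1.998e-01]
 [2.240e+02 1.950e+02 5.965e-01 1.081e-01 1.938e-01]
 [2.230e+02 1.960e+02 5.937e-01 1.109e-01 1.931e-01]
 [2.250e+02 1.990e+02 5.869e-01 1.058e-01 1.846e-01]]
```

View pics/end.png

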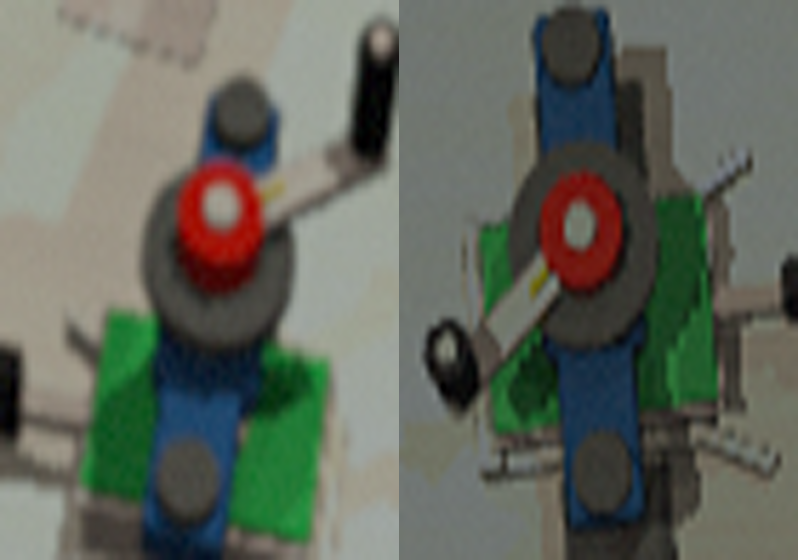

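The crank now stands at 133.5°, about 60° of total turn. The crank mark is visible at (540,280) in the right panel. A single yellow pixel at collar height suggests 13° of slip, and the arm readings give about 10°, so both are inside the 4–19° window. The mould is still home and nothing touches the robot, so I hand in.

```bash
python3 -c "
from h import *
print(hand_in())"
```

```text
the job is handed in; nothing more can be done
None
```

The job is handed in at about 20 s: the mould is home against the end stop and clamped, the clutch slipped by roughly 10–13° (estimated from arm positions and one faint camera pixel; the hand-in gave no verdict), and the knob is released.

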